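# Tighten a castle nut to its slot and lock it with a key

## Task

Turn the big castle nut on the hub stand clockwise until its pointer reaches the raised snug mark, then carry on just a little further, without overshooting, until its slots line up with the groove across the axle end. Set the slim locking key (the one with the thin blade, not the thick one) upright along the groove, right down through the nut's slots, and then swing the latch arm fully round over the end of the key to keep it in. Leave the thick key and the loose things round about where they are.

Things in the scene. Friction and masses are not known exactly. Their poses are not given: they have to be found in the camera images.
- hub_stand: Fixed grey stand: base 165 x 140 x 14 mm, round dark housing on it (radius 50 mm, to z 30 mm), upright steel axle of 32 mm diameter in its middle. Origin on the axle's axis at the worktop, z up. An open groove, 12 mm wide, crosses the axle end along the stand's y axis (axle top z 74, groove floor z 61 mm). A latch post, radius 9 mm, stands at x -62, y -46 mm.
- snug_mark (a point): The raised snug mark: a small fixed steel rib on the rim of the housing's top, 47 mm from the axle's axis, top z 35 mm.
- castle_nut (a joint): Nut angle about the upright axle, rad; grows clockwise seen from above (tightening). 0: slots lined up with the groove and pointer along the stand's -x axis; at -0.35 the pointer is at the snug mark. Starts at -2.0 to -1.2, stop at +0.35. It neither rises nor sinks. Stiff, stays where left: takes 0.3 N m at first, 0.42 N m at 0.
- nut_top (a point): Centre of the nut's top face, z 75 mm; turns with the nut, at nut angle 0 its axes are the stand's. Hexagon 52 mm over flats, z 35 to 59 mm, flats facing the nut's own +y and every 60 degrees from there. On it six castellations (z 59 to 75, radius 26 mm); the six slots, 12 mm wide, are over the middles of the flats. Slots also line up every 60 degrees before angle 0, short of the mark.
- nut_pointer (a point): Tip of the flat pointer on the flange under the nut's hexagon, 44 mm from the axis along the nut's own -x, z 35 mm; it turns with the nut. The round flange has radius 33 mm and lies at z 30 to 35 mm.
- groove_floor (a point): Middle of the axle groove's floor, z 61 mm; axes as the stand's (groove along y). The key is home when its blade's lower edge lies on this floor along the groove, either way round: key origin straight below this point by 20 mm, its legs hanging free at both sides of the nut. It may lean a little with its play.
- slim_key: Slim key, loose, 0.14 to 0.28 kg, standing on its two legs like a bridge. Origin: middle of its underside (level of the leg ends), z up. Steel blade along its y axis: 100 mm long, 8 mm thick, z 20 to 32 mm. Legs at y +-46 mm: 30 (x) by 8 mm (y), z 0 to 32 mm. In the middle an upright aluminium finger plate to hold it by: 12 mm thick (x), 36 mm long (y), z 32 to 66 mm.
- thick_key: The wrong key, 0.26 kg: like the slim key, but its blade is 18 mm thick and goes into no slot. The two keys may stand in each other's places. Behind them a tall parts cabinet with an open drawer begins at about x 0.56 m, between y -0.06 and 0.2 m: carry things round in front of it.
- latch (a joint): Angle of the latch arm about its post, rad. 0 (its stop): arm along the stand's +x axis, over the -y end of the key. Grows as the arm swings away, clockwise seen from above; starts at 0.8 to 1.2. Light friction (0.1 N m); stays where it is left.
- latch_knob (a point): On the axis of the black upright knob at the latch arm's free end, z 110 mm, 80 mm from the post's axis. Knob 17 to 19 mm thick, z 94 to 118 mm. The dark flat arm under it, 16 mm wide, z 80 to 88 mm, passes 7 mm above the seated blade. It turns about the post at stand x -62, y -46 mm.
- tape_electrical: Small roll of black tape, 58 mm across, 19 mm high, loose bystander. Origin: middle of the underside.
- sanding_block: Brown sanding block, 62 x 110 x 37 mm, loose bystander. Origin: middle of the underside.
- tape_measure: Grey tape measure, 45 x 81 x 70 mm, loose bystander. Origin: middle of the underside.

How it is judged (in metres and radians):
On the way, in this order (a step that is already met when the one before it is completed fails the run):
1. the nut is tightened at least to the snug mark (value of joint castle_nut above -0.38 rad).
2. the nut's slots line up with the groove, with the pointer past the mark (within 0.12 rad) (value of joint castle_nut between -0.12 and 0.12 rad), for 0.2 s.
3. the slim key is home in the groove and slots (x of slim_key in the frame of groove_floor between -0.009 and 0.009 m and y of slim_key in the frame of groove_floor between -0.013 and 0.013 m and z of slim_key in the frame of groove_floor between -0.024 and -0.016 m and angle between the y axis of slim_key and the y axis of groove_floor, either way round below 0.2 rad and angle between slim_key's own z axis and vertical below 0.25 rad), for 0.2 s.
4. the latch arm is over the end of the key (value of joint latch below 0.15 rad), for 0.2 s.
At the end, for the whole second after the job is handed in: Nut within 0.12 rad of lined up, just past the snug mark; slim key home and at rest in the groove (within 9 mm across, 13 mm along, 4 mm in height, 0.2 rad in direction, tilt under 0.25 rad); latch arm within 0.15 rad of its closed stop; thick key upright in its place, bystanders too (all of step 2 and all of step 3 and value of joint latch below 0.15 rad and linear speed of slim_key below 0.02 m/s and angle between thick_key's own z axis and vertical below 0.1 rad); the robot touches nothing.
It fails at once if the nut is turned beyond the lined-up angle by more than 0.22 rad (value of joint castle_nut above 0.22 rad).
It fails at once if the thick key is moved by more than 3 cm (distance of thick_key from where it was at the start of the episode above 0.03 m).
It fails at once if a loose bystander (tape roll, sanding block, tape measure) is moved by more than 4 cm (distance of any of tape_electrical, sanding_block, tape_measure from where it was at the start of the episode above 0.04 m).
It also fails if it takes over 72 s, if anything falls off the work surface, if the arm or the gripper's body presses on something with over 40 N, if the wrist force passes 120 N, or if a joint passes its speed limit or range.

## Robot

A 6-joint arm with a two-finger parallel gripper is mounted at the origin on the work surface; the furniture and walls round the work are solid. World frame = base frame: x ahead of the robot, y to its left, z up, the work surface at z = 0. Lengths are in mm, angles in rad, forces in N, time in s.
With the tool pointing down it reaches from about 275 to 1000 mm from the base axis. Payload 8.4 kg.
Tool frame: the origin (TCP) lies on the centre line of the jaws, within the pads' length; the fingertips stand 17 mm ahead of it and the grasp point (between the pads) lies 2 mm behind it; z points along the fingers, y is the line along which they close (so a half turn about z gives the same grasp; the last joint's range is limited). The gripper opens to 85 mm and grips with 20 to 120 N. Pads are 22 mm wide; open, the fingers measure 114 mm over their backs; the gripper's body (76 mm by 85 mm) begins 54 mm behind the grasp point. The pads swing forward as they close: fully open they stand 13 mm farther back than shut.
Start: joints at [1.275, 0.353, 1.633, -0, 1.155, -0.002], TCP at [180.993, 598.222, 223.581] pointing down, gripper open.
Joint ranges: [-2.63, 2.63], [-0.92, 2.1], [0.06, 2.66], [-1.3, 4.44], [0, 2.69], [-3.02, 3.02]. Speed limits (rad/s): [2.22, 2.22, 2.79, 3.14, 3.14, 3.14].

## Interface

Orientations are given as [roll, pitch, yaw] about the fixed x, y, z axes, in that order (R = Rz(yaw) Ry(pitch) Rx(roll)).
In Python, from rig import r, eyes gives the robot as it stands. The module is installed in compiled form; this text tells all that it offers.
- The arm moves only by the shell command python3 -m inch 'ROWS' [FORCE]. ROWS is JSON, a list of rows, each a list of 7 numbers: the shift along the tool's x, y, z in m, then the turn, a rotation vector about the tool's x, y, z in degrees, then the closure, from -1 (fully open) to 1 (shut). In form: [[x, y, z, rx, ry, rz, gripper], ...]. A call has 1 to 8 rows; each row shifts and turns the commanded pose from where the row before left it, along the tool's axes as they then stand; what a row does not reach is not made up. A row lasts 1/10 s, in which the tool goes at most 50 mm and 8.59 degrees, less where a joint would pass 70% of its speed; a pose out of reach is approached as far as the arm can. A call with a gripper value outside its range is refused whole. The fingers move at their own pace and stop on an object; FORCE is the grip in N (left out, the last holds). Time passes only in rows, so rows that do not move let the fingers close. It gives the time, the measured TCP pose, the force, the opening and the grip force at its end, in the units of the state.
- r.sense(): the state, without advancing time (a new reading comes with each control period).
- eyes.grab_frame(name): name is "side" or "top"; returns a dict with "img" (384x512x3 uint8, blue, green, red), "fx", "fy", "cx", "cy" (pixels), "D" ([k1, k2, p1, p2, k3] as OpenCV has them; the pictures are not rectified), "R" (3x3) and "t" (3): a world point X has camera coordinates R X + t. Camera axes: x right, y down, z forward; pixel columns grow to the right and rows downward; lengths in mm; the calibration is good to about 2 mm. A picture is of the moment at which its call begins. There is no depth.
- r.sign_off(): hands the job in; it is judged then, once.
The state is a dict: "clock": time; "qpos": joint angles; "qvel": joint speeds; "joint_efforts": joint torques, N m; "eef_pos": TCP position; "tcp_rot": TCP orientation; "contact_force": force on the tool from outside, world axes, zero at the start; "wrist_torque": the same for the moment, N m; "opening": opening from 0.0 (shut) to 1.0 (fully open); "grasp_force": force on a finger pad.
Only numpy, scipy, OpenCV 4.12 (cv2) and the standard library are available. Lean on these libraries where they do the work, as an engineer would, in place of code of your own. Each camera call takes 0.05 s, during which the arm holds its last target. There are 200 camera calls.

## Working session

There is one attempt and no reset: what is moved stays moved. The work goes in short steps, Python scripts to look and compute and a shell command to move; the robot and the scene stay as the last step left them, time stands still between calls to the robot, and variables do not carry over. Pictures are saved under pics/ and viewed, at most 10 in all, crops included, and the job is handed in when it is done.

```bash
mkdir -p pics; cat > h.py <<'E'
import numpy as np, cv2
from rig import r, eyes
def grab(n,f=None):
    d=eyes.grab_frame(n)
    if f: cv2.imwrite('pics/'+f,d['img'])
    d['K']=np.array([[d['fx'],0,d['cx']],[0,d['fy'],d['cy']],[0,0,1.]])
    d['R']=np.array(d['R'],float);d['t']=np.array(d['t'],float);d['D']=np.array(d['D'],float)
    return d
def plane(d,uv,z):
    uv=np.array(uv,float).reshape(-1,1,2)
    n=cv2.undistortPoints(uv,d['K'],d['D']).reshape(-1,2)
    ray=np.c_[n,np.ones(len(n))]@d['R']; c=-d['R'].T@d['t']
    return c+ray*((z-c[2])/ray[:,2])[:,None]
def proj(d,X):
    return cv2.projectPoints(np.array(X,float).reshape(-1,1,3),cv2.Rodrigues(d['R'])[0],d['t'],d['K'],d['D'])[0].reshape(-1,2)
E
python3 - <<'E'
from h import *
for n in('top','side'):
    d=grab(n,n+'0.png'); print(n,-d['R'].T@d['t'],d['fx'],d['R'][2])
s=r.sense();print(s)
E
```

```text
top [ 346.70105929   10.92128236 1074.23921686] 415.11086554002316 [ 0.11916324  0.01622013 -0.99274218]
side [ 466.41583143 -894.03124359  905.00956002] 405.72323501385887 [-0.00624551  0.74723802 -0.66452715]
{'clock': 0.1, 'qpos': array([ 1.27458047e+00,  3.53616519e-01,  1.63403919e+00,  2.29866478e-06,
        1.15519035e+00, -2.39251809e-03]), 'qvel': array([ 2.84810494e-03, -1.29800035e-03, -2.26404996e-03,  1.35225368e-03,
        1.43546752e-03, -4.71208545e-05]), 'joint_efforts': array([-1.65444771e-04, -6.06356549e+01, -3.42821181e+01,  3.84543273e-05,
        4.06183710e-03, -7.36502528e-06]), 'eef_pos': array([180.87971029, 597.8108618 , 222.9220549 ]), 'tcp_rot': array([-3.14033925e+00, -5.10060992e-06,  2.84776839e+00]), 'contact_force': array([-0.2763358 , -0.19151422,  0.57716816]), 'wrist_torque': array([ 0.03588115,  0.00863297, -0.02756439]), 'grasp_force': 0.0, 'opening': 0.9983304823444141}
```

View pics/top0.png

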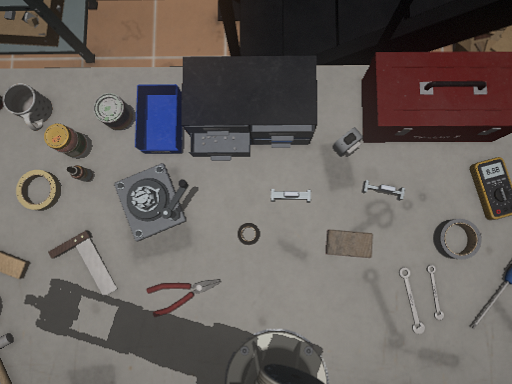

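View pics/side0.png

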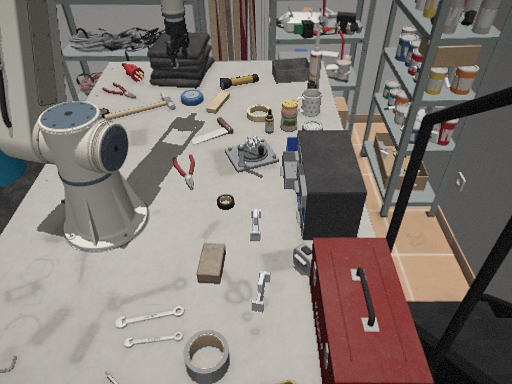

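The top view (up = +x, right = -y) shows the stand at about (150,200) and its latch knob near (183,184). The keys are at (291,196) and (384,189), the tape roll is at (249,233), and the block is at (349,243). I'll zoom in on the stand and keys.

```bash
python3 - <<'E'
import cv2,numpy as np
a=cv2.imread('pics/top0.png')
A=cv2.resize(a[155:245,105:200],None,fx=6,fy=6,interpolation=cv2.INTER_CUBIC)[:540,:570]
cv2.imwrite('pics/c1.png',A)
B=cv2.resize(a[165:215,265:415],None,fx=5,fy=5,interpolation=cv2.INTER_CUBIC)
s=cv2.imread('pics/side0.png')
C=cv2.resize(s[200:315,240:280],None,fx=3,fy=3,interpolation=cv2.INTER_CUBIC)
D=cv2.resize(s[125:185,215:290],None,fx=5,fy=5,interpolation=cv2.INTER_CUBIC)
o=np.zeros((600,800,3),np.uint8);o[:250,:750]=B;o[250:595,:120]=C;o[250:550,150:525]=D
cv2.imwrite('pics/c2.png',o)
E
```

```text
(no output)
```

View pics/c1.png

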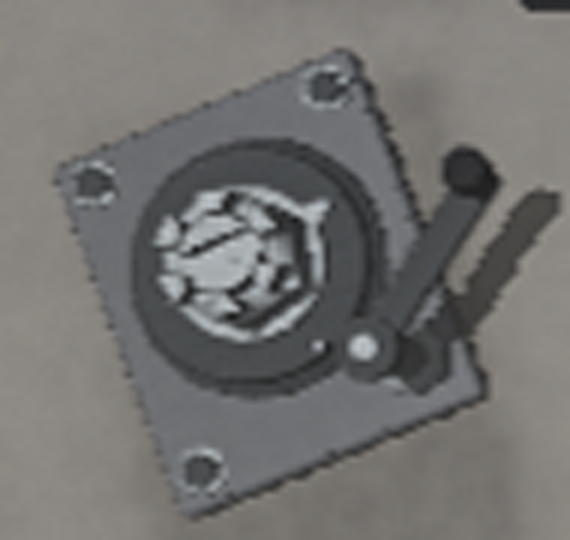

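View pics/c2.png

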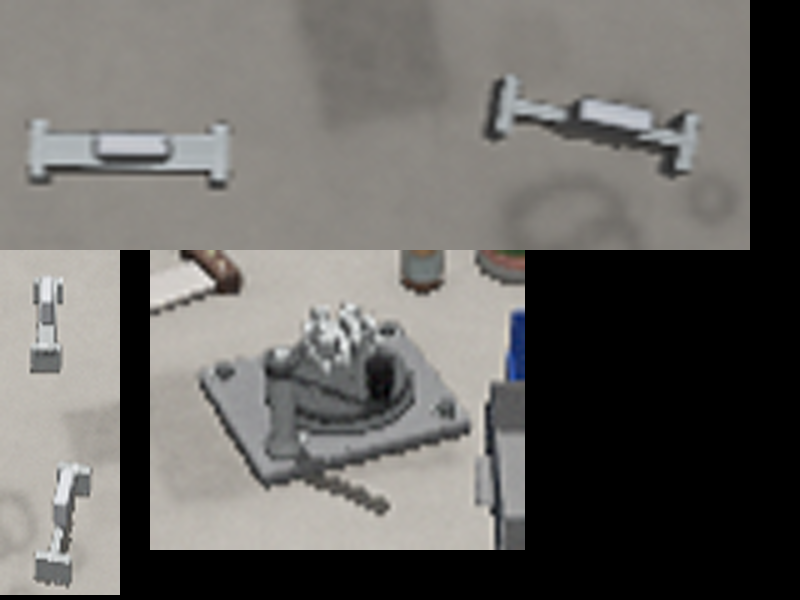

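The slim key is the right-hand one at top view (384,189), since its blade is thin; the thick key at (291,196) stays put. In the stand crop, the base corners are at about (60,165), (345,52), (487,392) and (190,515). The pointer tip is at (325,203), the knob at (470,170) and the post at (363,345).

```bash
python3 - <<'E'
from h import *
d=grab('top'); s=grab('side')
f=lambda p,k,o:(np.array(p)+.5)/k-.5+np.array(o)
C=plane(d,f([(57,165),(348,48),(490,395),(190,518)],6,(105,155)),14)[:,:2]
print('corners',C.round(1),'ctr',C.mean(0))
e=[C[1]-C[2],C[0]-C[3]];ey=[C[0]-C[1],C[3]-C[2]]
print([np.linalg.norm(v) for v in e+ey],[np.degrees(np.arctan2(v[1],v[0])) for v in e],[np.degrees(np.arctan2(v[1],v[0]))-90 for v in ey])
g=cv2.cvtColor(d['img'],cv2.COLOR_BGR2GRAY)
# housing circle: dark pixels
roi=g[155:245,105:200]; np.set_printoptions(linewidth=250)
for n,p,z in[('housing',(258,268),30),('nutdisc',(242,263),40),('ptr',(325,203),35),('mark',(318,346),35),('knob',(470,170),118),('post',(363,345),92),('postbase',(412,368),14)]:
    print(n,plane(d,f(p,6,(105,155)),z)[0].round(1))
hsv=d['img'].astype(int)
for name,(x0,x1,y0,y1) in dict(slim=(360,410,175,205),thick=(268,315,183,207)).items():
    m=g[y0:y1,x0:x1]
    for th,z in((185,32),(225,66)):
        c,_=cv2.findContours((m>th).astype(np.uint8),0,2)
        for k in c:
            if len(k)>4:
                (u,v),(w,h),a=cv2.minAreaRect(k+np.array([x0,y0])); print(name,th,round(u,1),round(v,1),round(w,1),round(h,1),round(a,1),plane(d,(u,v),z)[0].round(1))
gs=cv2.cvtColor(s['img'],cv2.COLOR_BGR2GRAY)
print(g[180:200:1,362:408]);
E
```

```text
corners [[499.1 417.9]
 [550.1 292.6]
 [399.5 227.3]
 [347.3 354.3]] ctr [448.9998919  323.01479559]
[np.float64(164.15899473488284), np.float64(164.56345989046784), np.float64(135.2423367919055), np.float64(137.29318795567568)] [np.float64(23.448751763362658), np.float64(22.73171217161852)] [np.float64(22.16960120824507), np.float64(22.352161791272977)]
housing [452.5 323.9  30. ]
nutdisc [453.6 327.8  40. ]
ptr [479.6 294.9  35. ]
mark [419. 296.  35.]
knob [481.8 215.8 118. ]
post [415.5 262.4  92. ]
postbase [411.1 261.   14. ]
slim 185 388.0 187.6 12.4 2.4 11.3 [ 480.9 -284.8   32. ]
thick 185 291.0 193.0 2.0 12.0 90.0 [467.6 -40.3  32. ]
[[136 135 134 111 156 164 131 126 132 131 132 131 131 132 131 133 132 131 133 133 133 133 133 133 133 134 134 133 132 133 133 132 133 135 133 133 134 133 134 134 135 134 133 134 135 134]
 [137 111  66  58 147 176 151 132 131 131 133 133 133 134 135 134 132 134 133 133 132 131 132 132 133 133 133 132 130 130 131 131 132 133 134 134 133 134 134 134 136 135 135 134 135 135]
 [137  97  49  89 154 173 135 120 133 132 134 135 135 134 135 136 134 134 
[... 2592 characters left out ...]
5 134 134 136 136 137 136 135 134 134 136 136 134 134 133 134 132 130 129 129 131 135 138 142  93  55  48 101 157 164 135 131 134 135 135]
 [134 134 135 135 135 135 135 135 136 138 137 135 134 134 134 135 136 136 134 132 133 134 134 134 134 133 133 133 133 133 133 133 134 137 122  80  54  51 144 167 163 137 129 133 133 134]
 [135 135 136 136 137 135 134 134 133 135 135 134 133 130 131 132 132 132 131 130 130 131 133 133 133 133 134 134 133 133 133 134 134 138 110  67  52  51 142 162 161 141 131 131 131 130]
 [135 134 135 135 136 134 134 133 132 135 133 132 129 126 125 125 127 126 125 124 124 128 129 131 133 132 132 132 134 134 134 134 136 138 113  75  59  53  57  65  90 120 129 127 126 127]]
```

```bash
cat > fit.py <<'E'
from h import *
from scipy.optimize import least_squares
from scipy.ndimage import map_coordinates
def circ(d,c0,z,R,lo,hi,sign,arc):
    g=cv2.cvtColor(d['img'],cv2.COLOR_BGR2GRAY).astype(float)
    cam=-d['R'].T@d['t']; a0=np.arctan2(c0[1]-cam[1],c0[0]-cam[0])
    P=[]
    rr=np.arange(lo,hi,.25)
    for a in a0+np.radians(np.arange(-arc,arc+1,4)):
        X=np.c_[c0[0]+rr*np.cos(a),c0[1]+rr*np.sin(a),np.full(len(rr),z)]
        uv=proj(d,X); v=map_coordinates(g,[uv[:,1],uv[:,0]],order=1)
        v=np.convolve(np.pad(v,4,'edge'),np.ones(9)/9,'valid')
        gr=sign*np.gradient(v); k=gr.argmax(); P.append(X[k,:2])
    P=np.array(P)
    s=least_squares(lambda c:np.hypot(*(P-c).T)-R,c0,loss='soft_l1')
    return s.x,np.median(abs(s.fun))
if __name__=='__main__':
  for n in('top','side'):
    d=grab(n)
    for it in range(1):
        c=np.array([453.,326.])
        for _ in range(3): c,e=circ(d,c,30,50,42,58,1,75)
        print(n,'housing',c.round(1),e)
        c=np.array([453.,326.])
        for _ in range(3): c,e=circ(d,c,35,33,28,40,-1,90)
        print(n,'flange',c.round(1),e)
  f=lambda p:(np.array(p)-np.array([150,250])+.5)/5-.5+np.array([215,125])
  C=plane(d,f([(200,375),(385,322),(468,420),(265,478)]),14)[:,:2];print(C.round(1),C.mean(0))
  for i,j in((3,0),(2,1)):pass
  # slim key in side view
  g=cv2.cvtColor(d['img'],cv2.COLOR_BGR2GRAY)
  A=cv2.resize(d['img'][262:316,240:280],None,fx=10,fy=10,interpolation=cv2.INTER_CUBIC)
  t=grab('top');B=cv2.resize(t['img'][174:210,355:412],None,fx=10,fy=10,interpolation=cv2.INTER_CUBIC)[:, :]
  o=np.zeros((560,800,3),np.uint8);o[:540,:400]=A;B=cv2.resize(B,(400,int(400*36/57)));o[:len(B),400:]=B
  Dd=cv2.resize(d['img'][125:180,220:285],(400,int(400*55/65)),interpolation=cv2.INTER_CUBIC)[:300];o[256:256+len(Dd),400:]=Dd[:304]
  cv2.imwrite('pics/k.png',o)
E
python3 fit.py
```

```text
top housing [455.6 329.4] 0.9914674564299659
top flange [454.9 329.8] 0.9839791727326528
side housing [450.7 325.1] 3.4309815747385457
side flange [454.5 324.2] 1.767667603806732
[[349.8 353.6]
 [489.9 421.5]
 [548.3 294.3]
 [402.1 228.7]] [447.54429935 324.5447283 ]
```

View pics/k.png

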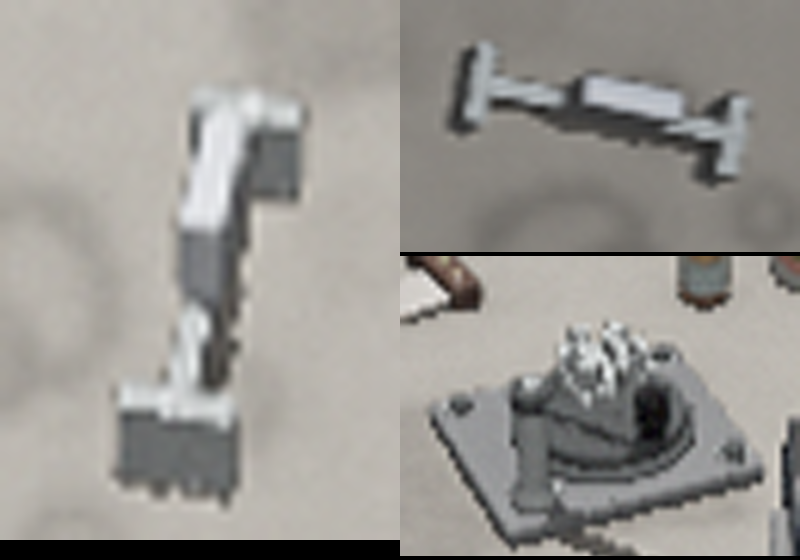

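The left crop shows the slim key from the side and the upper-right crop shows it from the top. Both have the plate top in clear view, and the blade runs roughly along world -y with a slight tilt. The top view puts the axle axis at about (454.5, 328), the stand yaw at about 22.7° and the nut at about -1.82 rad. I'll move above the nut next.

```bash
cat > go.py <<'E'
import sys
from h import *
from scipy.spatial.transform import Rotation as Ro
def go(x,y,z,yaw):
    s=r.sense(); R=Ro.from_euler('xyz',s['tcp_rot']); T=Ro.from_euler('xyz',[np.pi,0,np.radians(yaw)])
    p=np.array(s['eef_pos'])
    print('clk',s['clock'],'pos',p.round(1),'rpy',np.degrees(s['tcp_rot']).round(2),'F',np.round(s['contact_force'],1),'M',np.round(s['wrist_torque'],2),'open',round(s['opening'],3),'grip',round(s['grasp_force'],1),'q',np.round(s['qpos'],2))
    print('tool shift mm',(R.inv().apply(np.array([x,y,z])-p)).round(1),'rotvec deg',np.degrees((R.inv()*T).as_rotvec()).round(2))
if __name__=='__main__': go(*map(float,sys.argv[1:5]))
E
python3 go.py 454 328 150 126.8
```

```text
clk 0.35 pos [181.  598.1 223.4] rpy [-179.98    0.    163.17] F [-0.1 -0.1 -0.6] M [-0.03 -0.    0.03] open 0.996 grip 0.0 q [ 1.27  0.35  1.63 -0.    1.16 -0.  ]
tool shift mm [-339.6 -179.4   73.5] rotvec deg [-2.000e-02  1.000e-02  3.637e+01]
```

```bash
python3 -m inch '[[-0.0424,-0.0224,0,0,0,0,-1],[-0.0424,-0.0224,0,0,0,0,-1],[-0.0424,-0.0224,0,0,0,0,-1],[-0.0424,-0.0224,0,0,0,0,-1],[-0.0424,-0.0224,0,0,0,0,-1],[-0.0424,-0.0224,0,0,0,0,-1],[-0.0424,-0.0224,0,0,0,0,-1],[-0.0424,-0.0224,0,0,0,0,-1]]' 60; python3 -m inch '[[0,0,0.015,0,0,7.3,-1],[0,0,0.015,0,0,7.3,-1],[0,0,0.015,0,0,7.3,-1],[0,0,0.015,0,0,7.3,-1],[0,0,0.013,0,0,7.2,-1],[0,0,0,0,0,0,-1]]'; python3 go.py 454 328 57 126.8
```

```text
clock: 1.15
eef_pos: [455.0, 326.9, 223.8]
tcp_rot: [3.141, 0.0, 2.848]
contact_force: [-0.8, 1.1, -0.4]
opening: 1.004
grasp_force: 0.0
clock: 1.75
eef_pos: [452.8, 327.7, 149.0]
tcp_rot: [-3.138, -0.0, 2.211]
contact_force: [0.3, 0.5, 0.8]
opening: 1.001
grasp_force: 0.0
clk 1.75 pos [452.8 327.7 149. ] rpy [-179.82   -0.    126.65] F [0.3 0.5 0.8] M [-0.03 -0.03  0.09] open 1.001 grip 0.0 q [ 0.62  0.34  1.84  0.    0.96 -0.02]
tool shift mm [-0.5  1.4 92. ] rotvec deg [-0.18 -0.   -0.15]
```

```bash
python3 -m inch '[[-0.0005,0.0014,0.03,0,0,0,-1],[0,0,0.03,0,0,0,-1],[0,0,0.025,0,0,0,-1],[0,0,0.008,0,0,0,-1],[0,0,0,0,0,0,-1]]'; python3 -m inch '[[0,0,0,0,0,0,0],[0,0,0,0,0,0,1],[0,0,0,0,0,0,1],[0,0,0,0,0,0,1],[0,0,0,0,0,0,1],[0,0,0,0,0,0,1],[0,0,0,0,0,0,1]]' 60; python3 go.py 454 328 57 126.8
```

```text
clock: 2.25
eef_pos: [454.9, 328.7, 57.2]
tcp_rot: [-3.14, -0.0, 2.215]
contact_force: [0.7, 0.2, 0.3]
opening: 1.008
grasp_force: 0.0
clock: 2.95
eef_pos: [454.9, 328.7, 59.4]
tcp_rot: [-3.141, 0.0, 2.213]
contact_force: [-6.1, -4.4, 15.8]
opening: 0.528
grasp_force: 59.0
clk 2.95 pos [454.9 328.7  59.4] rpy [-1.7999e+02  1.0000e-02  1.2680e+02] F [-6.1 -4.4 15.8] M [-0.76  0.96  0.1 ] open 0.528 grip 59.0 q [ 0.62  0.46  1.9  -0.    0.78 -0.02]
tool shift mm [-0.  -1.2  2.4] rotvec deg [-0.01  0.01 -0.  ]
```

```bash
python3 -m inch '[[0,-0.001,-0.002,0,0,0,1],[0,0,0,0,0,0,1]]'; python3 -m inch '[[0,0,0,0,0,5,1],[0,0,0,0,0,5,1],[0,0,0,0,0,0,1]]'; python3 go.py 454 328 57 116.8; python3 - <<'E'
from h import *
a=grab('top')['img'][155:245,105:200];b=grab('side')['img'][115:190,215:290]
o=np.zeros((480,960,3),np.uint8)[:, :800];o[:360,:380]=cv2.resize(a,(380,360),interpolation=2);o[:400,390:790]=cv2.resize(b,(400,400),interpolation=2)
cv2.imwrite('pics/n1.png',o)
E
```

```text
clock: 3.15
eef_pos: [454.8, 328.6, 59.9]
tcp_rot: [3.14, 0.0, 2.213]
contact_force: [2.8, 1.4, -6.1]
opening: 0.525
grasp_force: 66.2
clock: 3.45
eef_pos: [454.6, 328.5, 59.9]
tcp_rot: [3.141, -0.0, 2.037]
contact_force: [1.0, 0.6, -4.1]
opening: 0.521
grasp_force: 66.6
clk 3.45 pos [454.6 328.5  59.9] rpy [ 1.7997e+02 -1.0000e-02  1.1670e+02] F [ 1.   0.6 -4.1] M [ 0.01 -0.1  -0.26] open 0.521 grip 66.6 q [0.62 0.46 1.9  0.   0.78 0.16]
tool shift mm [-0.2 -0.8  2.9] rotvec deg [ 0.03 -0.01 -0.1 ]
```

View pics/n1.png

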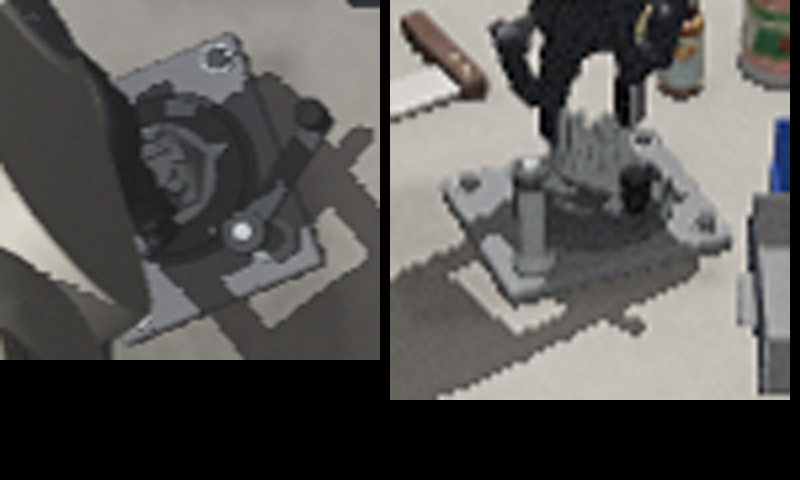

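The nut is gripped and turning: the pointer moved from (159,189) to (160.5,191) in the top view. I'll carry on, stopping short of the target.

```bash
python3 -m inch '[[0,0,0,0,0,8,1],[0,0,0,0,0,8,1],[0,0,0,0,0,8,1],[0,0,0,0,0,8,1],[0,0,0,0,0,8,1],[0,0,0,0,0,8,1],[0,0,0,0,0,8,1],[0,0,0,0,0,8,1]]' 80;python3 -m inch '[[0,0,0,0,0,5,1],[0,0,0,0,0,5,1],[0,0,0,0,0,3,1],[0,0,0,0,0,0,1]]'; python3 go.py 454 328 60 22.7; python3 - <<'E'
from h import *
d=grab('top');a=d['img'][165:235,115:190]
cv2.imwrite('pics/n2.png',cv2.resize(a,None,fx=8,fy=8,interpolation=2))
E
```

```text
clock: 4.35
eef_pos: [453.6, 328.5, 60.0]
tcp_rot: [-3.141, 0.001, 0.918]
contact_force: [-4.1, 3.2, 3.1]
opening: 0.511
grasp_force: 81.7
clock: 4.75
eef_pos: [453.4, 328.7, 59.9]
tcp_rot: [-3.14, 0.001, 0.695]
contact_force: [-5.6, 3.5, 2.2]
opening: 0.515
grasp_force: 81.6
clk 4.75 pos [453.4 328.7  59.9] rpy [-1.7993e+02  6.0000e-02  3.9800e+01] F [-5.6  3.5  2.2] M [0.59 0.86 0.04] open 0.515 grip 81.6 q [0.62 0.46 1.9  0.   0.78 1.5 ]
tool shift mm [ 0.   1.  -0.1] rotvec deg [-0.06  0.07 17.1 ]
```

View pics/n2.png

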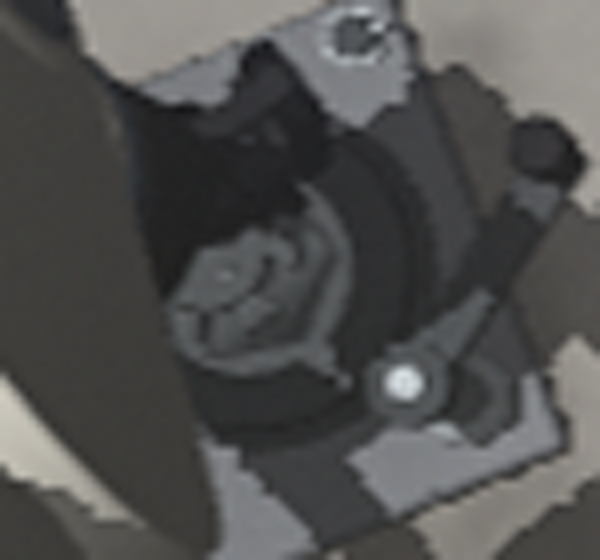

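The pointer (about (330,365) in the crop) now lies right at the snug mark (345,383), which matches my angle estimate. I'll turn the last ~17°.

```bash
python3 -m inch '[[0,0,0,0,0,5,1],[0,0,0,0,0,5,1],[0,0,0,0,0,4,1],[0,0,0,0,0,3.3,1],[0,0,0,0,0,0,1],[0,0,0,0,0,0,1],[0,0,0,0,0,0,1]]';python3 go.py 454 328 60 22.7; python3 -m inch '[[0,0,0,0,0,0,-1],[0,0,0,0,0,0,-1],[0,0,0,0,0,0,-1],[0,0,0,0,0,0,-1],[0,0,-0.04,0,0,0,-1],[0,0,-0.05,0,0,0,-1],[0,0,-0.05,0,0,0,-1]]';python3 -m inch '[[-0.045,0,-0.02,0,0,0,-1],[-0.045,0,0,0,0,0,-1],[-0.045,0,0,0,0,0,-1],[-0.045,0,0,0,0,0,-1],[-0.02,0,0,0,0,0,-1],[0,0,0,0,0,0,-1]]'; python3 go.py 300 0 250 90; python3 - <<'E'
from h import *
d=grab('top');a=d['img'][165:235,115:190]
cv2.imwrite('pics/n3.png',cv2.resize(a,None,fx=8,fy=8,interpolation=2))
E
```

```text
clock: 5.5
eef_pos: [453.2, 329.0, 59.9]
tcp_rot: [-3.14, 0.001, 0.394]
contact_force: [-6.6, 5.2, 2.3]
opening: 0.516
grasp_force: 81.7
clk 5.5 pos [453.2 329.   59.9] rpy [-1.7992e+02  8.0000e-02  2.2570e+01] F [-6.6  5.2  2.3] M [0.92 1.02 0.03] open 0.516 grip 81.7 q [0.62 0.46 1.9  0.   0.78 1.8 ]
tool shift mm [ 0.3  1.2 -0.1] rotvec deg [-0.08  0.08 -0.13]
clock: 6.2
eef_pos: [454.0, 327.8, 200.9]
tcp_rot: [3.141, 0.001, 0.392]
contact_force: [0.4, 1.0, 0.4]
opening: 1.003
grasp_force: 0.0
clock: 6.8
eef_pos: [267.4, 250.6, 219.6]
tcp_rot: [3.142, 0.0, 0.393]
contact_force: [0.6, 1.2, -0.2]
opening: 0.998
grasp_force: 0.0
clk 6.8 pos [267.4 250.6 219.6] rpy [1.800e+02 2.000e-02 2.254e+01] F [ 0.6  1.2 -0.2] M [ 0.03  0.02 -0.01] open 0.998 grip 0.0 q [ 0.75 -0.07  2.14  0.    1.06  1.93]
tool shift mm [-66.  243.9 -30.3] rotvec deg [-1.000e-02  2.000e-02 -6.746e+01]
```

View pics/n3.png

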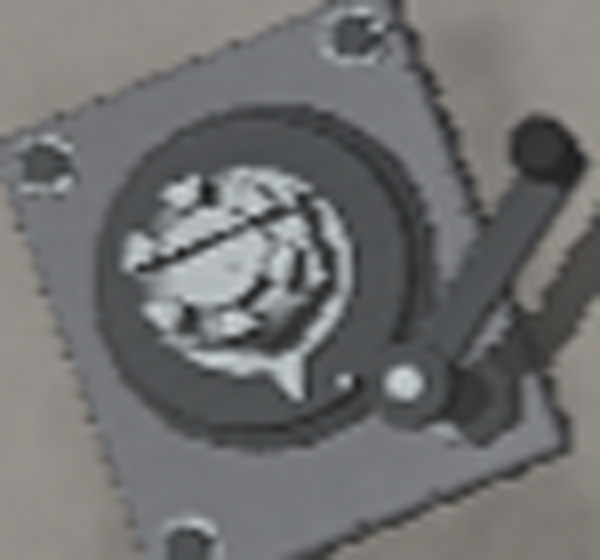

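The picture shows the slots lined up with the groove: the dark groove strip runs from (135,272) to (315,200) and passes straight through opposite slots. The pointer is past the mark at (303,400). Next is the slim key's pose.

```bash
python3 - <<'E'
from h import *
d=grab('top');s=grab('side')
L=plane(d,[(367.1,185.1),(402.9,193.2)],32); v=L[0]-L[1]
print('legs',L.round(1),L.mean(0).round(1),np.linalg.norm(v),'yaw of y',np.degrees(np.arctan2(v[1],v[0])))
print('plate top',plane(d,(388,187.6),66).round(1))
g=cv2.cvtColor(d['img'],6);m=g[175:205,360:410]
gs=cv2.cvtColor(s['img'],6)
for im,dd,o,th in((g,d,(375,180,400,196),172),(gs,s,(255,268,268,286),205)):
    c,_=cv2.findContours((im[o[1]:o[3],o[0]:o[2]]>th).astype(np.uint8),0,2)
    k=max(c,key=cv2.contourArea); b=cv2.minAreaRect(k+np.array(o[:2])); P=plane(dd,cv2.boxPoints(b),66)
    print(b,plane(dd,b[0],66).round(1),P.round(1).tolist())
# side legs  k.png left, scale10, origin (240,262)
S=plane(s,np.array([[250,108],[178,402]])/10.+np.array([240,262])-.45,32);print(S.round(1),S.mean(0))
# pointer + groove
f=lambda p:(np.array(p)+.5)/8-.5+np.array([115,165])
P=plane(d,f((303,400)),35)[0];a=P[:2]-[454.5,329.4];print('pointer',P,np.degrees(np.arctan2(a[1],a[0]))+180)
G=plane(d,f([(135,272),(315,200)]),68);a=G[0]-G[1];print('groove',G,np.degrees(np.arctan2(a[1],a[0]))-90)
E
python3 go.py 480 -284 200 170
```

```text
legs [[ 487.3 -232.4   32. ]
 [ 466.6 -321.7   32. ]] [ 476.9 -277.1   32. ] 91.6576149830836 yaw of y 76.91347366211964
plate top [[ 476.5 -275.2   66. ]]
((387.98822021484375, 187.55294799804688), (12.798896789550781, 3.4708876609802246), 12.52880859375) [[ 476.6 -275.2   66. ]] [[475.9, -259.0, 66.0], [484.2, -261.1, 66.0], [477.3, -291.3, 66.0], [469.0, -289.1, 66.0]]
((261.5, 277.0000305175781), (4.110960960388184, 13.597794532775879), 18.434946060180664) [[ 478.2 -269.9   66. ]] [[467.7, -287.3, 66.0], [479.1, -247.8, 66.0], [489.0, -252.0, 66.0], [477.4, -291.3, 66.0]]
[[ 487.  -229.7   32. ]
 [ 467.2 -319.1   32. ]] [ 477.09280652 -274.3949886    32.        ]
pointer [413.22455616 308.82808783  35.        ] 26.49192245919977
groove [[450.40058607 352.44021945  68.        ]
 [472.53090159 297.63551734  68.        ]] 21.98901519866331
clk 6.95 pos [270.7 252.6 220.1] rpy [-1.7997e+02 -1.0000e-01  2.2480e+01] F [ 0.2 -0.1 -0.3] M [ 0.02 -0.06  0.02] open 0.999 grip 0.0 q [ 0.75 -0.06  2.14 -0.    1.06  1.93]
tool shift mm [-11.8 575.9  19.8] rotvec deg [ 1.2000e-01 -7.0000e-02 -1.4752e+02]
```

```bash
python3 -m inch '[[0,0,0,0,0,-7.8,-1],[0,0,0,0,0,-7.8,-1],[0,0,0,0,0,-7.8,-1],[0,0,0,0,0,-7.8,-1],[0,0,0,0,0,-7.8,-1],[0,0,0,0,0,-7.8,-1],[0,0,0,0,0,-7.6,-1],[0,0,0,0,0,0,-1]]'; python3 -m inch '[[-0.039,0.0267,0,0,0,0,-1],[-0.039,0.0267,0,0,0,0,-1],[-0.039,0.0267,0,0,0,0,-1],[-0.039,0.0267,0,0,0,0,-1],[-0.039,0.0267,0,0,0,0,-1],[-0.039,0.0267,0,0,0,0,-1],[-0.039,0.0267,0,0,0,0,-1],[-0.039,0.0267,0,0,0,0,-1]]';python3 -m inch '[[-0.039,0.0267,0,0,0,0,-1],[-0.039,0.0267,0,0,0,0,-1],[-0.039,0.0267,0,0,0,0,-1],[-0.039,0.0267,0.02,0,0,0,-1],[0,0,0.05,0,0,0,-1],[0,0,0,0,0,0,-1]]'; python3 go.py 477 -275.5 55 76.9
```

```text
clock: 7.75
eef_pos: [270.8, 252.5, 219.6]
tcp_rot: [3.141, -0.0, 1.343]
contact_force: [0.0, 0.2, 0.3]
opening: 1.0
grasp_force: 0.0
clock: 8.55
eef_pos: [407.9, -103.2, 219.7]
tcp_rot: [3.141, -0.0, 1.336]
contact_force: [1.3, 1.0, 0.4]
opening: 1.001
grasp_force: 0.0
clock: 9.15
eef_pos: [471.7, -275.2, 144.3]
tcp_rot: [-3.132, -0.003, 1.336]
contact_force: [-1.4, 0.5, -0.4]
opening: 1.002
grasp_force: 0.0
clk 9.15 pos [ 471.7 -275.2  144.3] rpy [-1.7945e+02 -1.7000e-01  7.6530e+01] F [-1.4  0.5 -0.4] M [-0.02 -0.01 -0.02] open 1.002 grip 0.0 q [-0.53  0.33  1.87 -0.    0.95 -0.3 ]
tool shift mm [ 0.7  6.1 89.3] rotvec deg [-0.55 -0.17 -0.37]
```

```bash
python3 -m inch '[[0,0,0,0,0,0,-1],[0,0,0,0,0,0,-1]]'; python3 go.py 477 -275.5 55 76.9
```

```text
clock: 9.35
eef_pos: [475.8, -275.7, 151.8]
tcp_rot: [3.14, 0.001, 1.341]
contact_force: [-0.6, -0.4, -0.1]
opening: 0.999
grasp_force: 0.0
clk 9.35 pos [ 475.8 -275.7  151.8] rpy [1.7989e+02 3.0000e-02 7.6820e+01] F [-0.6 -0.4 -0.1] M [ 0.03 -0.   -0.01] open 0.999 grip 0.0 q [-0.53  0.32  1.86  0.    0.96 -0.3 ]
tool shift mm [ 0.5  1.  96.8] rotvec deg [ 0.11  0.03 -0.08]
```

```bash
python3 -m inch '[[0.0005,0.001,0.04,0,0,0,-1],[0,0,0.035,0,0,0,-1],[0,0,0.021,0,0,0,-1],[0,0,0,0,0,0,-1],[0,0,0,0,0,0,-0.2],[0,0,0,0,0,0,0.3],[0,0,0,0,0,0,1],[0,0,0,0,0,0,1]]' 50; python3 -m inch '[[0,0,0,0,0,0,1],[0,0,0,0,0,0,1],[0,0,0,0,0,0,1]]'; python3 go.py 477 -275.5 55 76.9
```

```text
clock: 10.15
eef_pos: [476.6, -275.7, 55.3]
tcp_rot: [3.14, 0.001, 1.342]
contact_force: [0.2, 0.7, 0.5]
opening: 0.329
grasp_force: 0.0
clock: 10.45
eef_pos: [476.2, -275.5, 54.9]
tcp_rot: [3.141, 0.0, 1.342]
contact_force: [-1.7, 0.4, 6.9]
opening: 0.111
grasp_force: 48.9
clk 10.45 pos [ 476.2 -275.5   54.9] rpy [1.7995e+02 2.0000e-02 7.6870e+01] F [-1.7  0.4  6.9] M [0.2  0.21 0.16] open 0.111 grip 48.9 q [-0.53  0.46  1.92 -0.    0.76 -0.3 ]
tool shift mm [ 0.2  0.7 -0.1] rotvec deg [ 0.05  0.02 -0.03]
```

```bash
python3 -m inch '[[0,0,-0.02,0,0,0,1],[0,0,-0.045,0,0,0,1],[0,0,-0.045,0,0,0,1],[0,0,-0.045,0,0,0,1],[0,0,-0.02,0,0,0,1],[0,0,0,0,0,0,1]]'; python3 -m inch '[[0.0397,-0.0219,0,0,0,0,1],[0.0397,-0.0219,0,0,0,0,1],[0.0397,-0.0219,0,0,0,0,1],[0.0397,-0.0219,0,0,0,0,1],[0.0397,-0.0219,0,0,0,0,1],[0.0397,-0.0219,0,0,0,0,1],[0.0397,-0.0219,0,0,0,0,1]]'; python3 -m inch '[[0.0437,-0.0008,0,0,0,-5.1,1],[0.0437,0.0031,0,0,0,-5.1,1],[0.0431,0.007,0,0,0,-5.1,1],[0.0423,0.0108,0,0,0,-5.1,1],[0.0412,0.0145,0,0,0,-5.1,1],[0.0397,0.0181,0,0,0,-5.1,1],[0.0379,0.0216,0,0,0,-5.1,1],[0,0,0,0,0,0,1]]';python3 -m inch '[[0,0,0,0,0,0,1],[0,0,0,0,0,0,1]]';python3 go.py 454.2 329.4 130 112.6
```

```text
clock: 11.05
eef_pos: [477.5, -276.2, 232.5]
tcp_rot: [3.136, 0.002, 1.341]
contact_force: [0.0, -0.3, -2.6]
opening: 0.111
grasp_force: 49.2
clock: 11.75
eef_pos: [387.9, 31.5, 227.5]
tcp_rot: [-3.139, 0.001, 1.341]
contact_force: [1.7, -0.3, -1.3]
opening: 0.116
grasp_force: 49.2
clock: 12.55
eef_pos: [454.2, 333.3, 226.9]
tcp_rot: [-3.141, -0.001, 1.97]
contact_force: [-0.5, -0.6, -1.7]
opening: 0.113
grasp_force: 49.2
clock: 12.75
eef_pos: [453.1, 327.9, 227.6]
tcp_rot: [-3.139, 0.001, 1.964]
contact_force: [-0.0, -0.1, -1.6]
opening: 0.114
grasp_force: 49.2
clk 12.75 pos [453.1 327.9 227.6] rpy [-1.7983e+02  5.0000e-02  1.1253e+02] F [-0.  -0.1 -1.6] M [0.02 0.04 0.04] open 0.114 grip 49.2 q [ 0.62  0.25  1.77 -0.    1.13  0.23]
tool shift mm [ 1.   1.9 97.6] rotvec deg [-0.17  0.05 -0.07]
```

```bash
python3 -m inch '[[0.001,0.0019,0.03,0,0,0,1],[0,0,0.04,0,0,0,1],[0,0,0.03,0,0,0,1],[0,0,0,0,0,0,1],[0,0,0,0,0,0,1],[0,0,0,0,0,0,1]]';python3 go.py 454.2 329.4 96 112.6;python3 - <<'E'
from h import *
a=grab('top')['img'][155:245,105:200];b=grab('side')['img'][100:190,205:295]
o=np.zeros((450,800,3),np.uint8);o[:342,:361]=cv2.resize(a,(361,342),interpolation=2);o[:430,365:795]=cv2.resize(b,(430,430),interpolation=2)
cv2.imwrite('pics/k1.png',o)
E
```

```text
clock: 13.35
eef_pos: [456.5, 331.0, 130.9]
tcp_rot: [3.139, -0.001, 1.964]
contact_force: [0.6, -0.1, -1.5]
opening: 0.115
grasp_force: 49.2
clk 13.35 pos [456.5 331.  130.9] rpy [ 1.7985e+02 -3.0000e-02  1.1252e+02] F [ 0.6 -0.1 -1.5] M [ 0.04 -0.01  0.01] open 0.115 grip 49.2 q [ 0.62  0.36  1.85 -0.    0.92  0.23]
tool shift mm [-0.6 -2.8 34.9] rotvec deg [ 0.15 -0.03 -0.08]
```

View pics/k1.png

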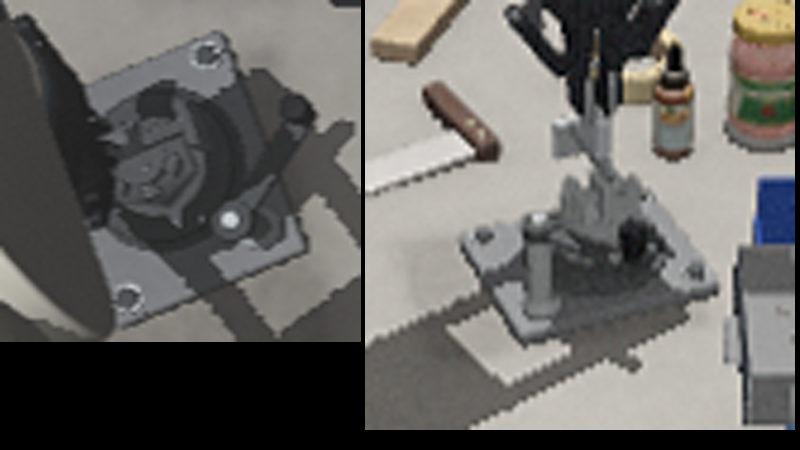

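The key hangs level above the nut with its blade along the groove, and the legs clear the nut and latch. I'll let it settle and correct the position.

```bash
for i in 1 2 3; do python3 -m inch '[[0,0,0,0,0,0,1],[0,0,0,0,0,0,1]]'|grep eef; done;python3 go.py 454.2 329.4 96 112.6
```

```text
eef_pos: [455.7, 331.0, 129.9]
eef_pos: [455.4, 330.8, 129.2]
eef_pos: [455.4, 330.8, 129.0]
clk 14.05 pos [455.4 330.8 129. ] rpy [-179.99    0.    112.57] F [-0.2 -0.1 -1.6] M [-0.02  0.02 -0.01] open 0.109 grip 49.2 q [ 0.63  0.37  1.85 -0.    0.92  0.23]
tool shift mm [-0.8 -1.6 33. ] rotvec deg [-0.01  0.   -0.03]
```

```bash
python3 -m inch '[[-0.0008,-0.0016,0,0,0,0,1],[0,0,0.008,0,0,0,1],[0,0,0.008,0,0,0,1],[0,0,0,0,0,0,1],[0,0,0,0,0,0,1],[0,0,0,0,0,0,1]]';python3 go.py 454.2 329.4 96 112.6; python3 -m inch '[[0,0,0.003,0,0,0,1],[0,0,0.003,0,0,0,1],[0,0,0.002,0,0,0,1],[0,0,0,0,0,0,1]]';python3 go.py 454.2 329.4 96 112.6
```

```text
clock: 14.65
eef_pos: [454.3, 329.5, 113.1]
tcp_rot: [-3.142, 0.0, 1.965]
contact_force: [-0.1, 0.2, -1.5]
opening: 0.111
grasp_force: 49.2
clk 14.65 pos [454.3 329.5 113.1] rpy [-180.      0.    112.56] F [-0.1  0.2 -1.5] M [ 0.03 -0.02 -0.08] open 0.111 grip 49.2 q [0.62 0.39 1.87 0.   0.89 0.23]
tool shift mm [ 0.  -0.1 17.1] rotvec deg [-0.    0.   -0.04]
clock: 15.05
eef_pos: [454.0, 329.3, 104.7]
tcp_rot: [-3.141, 0.0, 1.965]
contact_force: [0.3, 0.1, -2.6]
opening: 0.111
grasp_force: 49.2
clk 15.05 pos [454.  329.3 104.7] rpy [-1.7997e+02  1.0000e-02  1.1257e+02] F [ 0.3  0.1 -2.6] M [-0.01  0.04 -0.02] open 0.111 grip 49.2 q [ 0.62  0.4   1.87 -0.    0.87  0.23]
tool shift mm [0.1 0.2 8.7] rotvec deg [-0.03  0.01 -0.03]
```

No resistance with the blade edge about 5 mm below the nut top, so it is in the slots. I'll keep lowering.

```bash
python3 -m inch '[[0,0,0.003,0,0,0,1],[0,0,0.003,0,0,0,1],[0,0,0,0,0,0,1]]'; python3 -m inch '[[0,0,0.002,0,0,0,1],[0,0,0.001,0,0,0,1],[0,0,0,0,0,0,1]]';python3 go.py 454.2 329.4 96 112.6
```

```text
clock: 15.35
eef_pos: [454.0, 329.2, 98.6]
tcp_rot: [-3.141, 0.0, 1.965]
contact_force: [-0.3, -0.1, -1.9]
opening: 0.112
grasp_force: 49.2
clock: 15.65
eef_pos: [454.2, 329.4, 96.0]
tcp_rot: [-3.142, 0.0, 1.965]
contact_force: [0.2, 1.0, -2.0]
opening: 0.112
grasp_force: 49.2
clk 15.65 pos [454.2 329.4  96. ] rpy [-180.      0.    112.57] F [ 0.2  1.  -2. ] M [-0.05  0.07 -0.  ] open 0.112 grip 49.2 q [ 0.62  0.41  1.88 -0.    0.85  0.23]
tool shift mm [-0. -0.  0.] rotvec deg [-0.    0.   -0.03]
```

```bash
python3 -m inch '[[0,0,0.0005,0,0,0,0.6],[0,0,0,0,0,0,0.3],[0,0,0,0,0,0,0.2],[0,0,0,0,0,0,0.2]]'; python3 -m inch '[[0,0,-0.02,0,0,0,0.2],[0,0,-0.045,0,0,0,0.2],[0,0,-0.045,0,0,0,0.2],[-0.04,0,-0.01,0,0,0,0],[-0.045,0,0,0,0,0,-0.1],[-0.045,0,0,0,0,0,-0.1],[-0.045,0,0,0,0,0,-0.1],[0,0,0,0,0,0,-0.1]]'; python3 -m inch '[[0,0,0,0,0,0,-0.1],[0,0,0,0,0,0,-0.1]]';python3 go.py 454.2 329.4 96 112.6;python3 - <<'E'
from h import *
a=grab('top')['img'][155:245,105:200];b=grab('side')['img'][115:190,215:290]
o=np.zeros((450,800,3),np.uint8);o[:378,:399]=cv2.resize(a,(399,378),interpolation=2);o[:400,400:800]=cv2.resize(b,(400,400),interpolation=2)
cv2.imwrite('pics/k2.png',o)
E
```

```text
clock: 16.05
eef_pos: [454.3, 329.5, 95.7]
tcp_rot: [3.141, -0.0, 1.965]
contact_force: [0.9, 0.8, 0.2]
opening: 0.398
grasp_force: 0.0
clock: 16.85
eef_pos: [523.0, 163.6, 215.8]
tcp_rot: [3.141, 0.002, 1.961]
contact_force: [-0.4, 0.1, -0.2]
opening: 0.553
grasp_force: 0.0
clock: 17.05
eef_pos: [521.1, 168.4, 215.6]
tcp_rot: [-3.141, -0.0, 1.965]
contact_force: [0.2, 0.8, 0.6]
opening: 0.546
grasp_force: 0.0
clk 17.05 pos [521.1 168.4 215.6] rpy [-1.7999e+02 -2.0000e-02  1.1257e+02] F [0.2 0.8 0.6] M [-0.05  0.01  0.05] open 0.546 grip 0.0 q [ 0.31  0.24  1.81  0.    1.09 -0.08]
tool shift mm [174.3   0.  119.6] rotvec deg [-0.01 -0.02 -0.03]
```

View pics/k2.png

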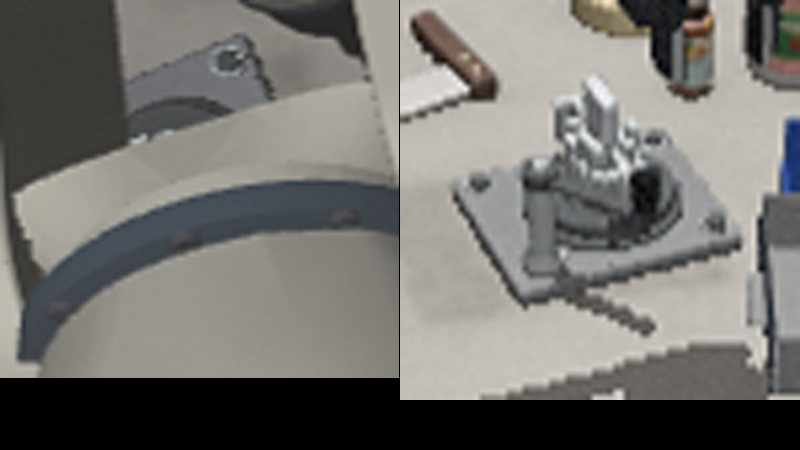

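The side view shows the slim key upright in the groove, with its plate standing over the nut. Now I'll go for the latch knob, expected near (480,217).

```bash
python3 go.py 480 217 215 112.6; python3 -m inch '[[0.03,0.019,0,0,0,0,-0.1],[0.03,0.019,0,0,0,0,-0.1],[0,0,0,0,0,8.2,-0.1],[0,0,0,0,0,8.2,-0.1],[0,0,0,0,0,8.2,-0.1],[0,0,0,0,0,8.2,-0.1],[0,0,0,0,0,8.2,-0.1],[0,0,0,0,0,8.2,-0.1]]';python3 -m inch '[[0,0,0,0,0,8.2,-0.1],[0,0,0,0,0,0,-0.1],[0,0,0,0,0,0,-0.1],[0,0,0,0,0,0,-0.1]]';python3 go.py 480 217 110 54.9;  python3 - <<'E'
from h import *
s=grab('side');b=s['img'][100:190,205:295]
# knob darkest blob in side view
g=cv2.cvtColor(s['img'],6); print(proj(s,[[480,217,118],[480,217,94]]).round(1))
x0,y0=248,140
c,_=cv2.findContours((g[y0:170,x0:285]<45).astype(np.uint8),0,2)
for k in c:
    if cv2.contourArea(k)>8: print(cv2.boundingRect(k+np.array([x0,y0])), cv2.minAreaRect(k+np.array([x0,y0])))
E
```

```text
clk 17.15 pos [521.  168.9 215.5] rpy [-1.7999e+02 -1.0000e-02  1.1265e+02] F [-0.5 -0.8 -0.1] M [ 0.03 -0.07  0.05] open 0.55 grip 0.0 q [ 0.31  0.24  1.81  0.    1.09 -0.08]
tool shift mm [ 60.2 -19.3   0.6] rotvec deg [-0.01 -0.01  0.05]
clock: 17.95
eef_pos: [532.8, 239.1, 215.5]
tcp_rot: [-3.141, 0.0, 1.102]
contact_force: [-0.3, -0.5, 0.4]
opening: 0.553
grasp_force: 0.0
clock: 18.35
eef_pos: [533.2, 238.3, 215.6]
tcp_rot: [-3.142, 0.0, 0.967]
contact_force: [-0.5, -0.7, -0.1]
opening: 0.555
grasp_force: 0.0
clk 18.35 pos [533.2 238.3 215.6] rpy [-180.     0.    55.4] F [-0.5 -0.7 -0.1] M [-0.01  0.01  0.  ] open 0.555 grip 0.0 q [0.42 0.3  1.73 0.   1.11 1.02]
tool shift mm [-47.7 -31.7 105.6] rotvec deg [-0.   0.   0.5]
[[259.7 147.7]
 [259.7 153.5]]
(258, 147, 6, 12) ((260.5, 152.5), (11.0, 5.0), 90.0)
```

```bash
python3 -m inch '[[-0.024,-0.0153,0,0,0,0.4,-0.1],[-0.0235,-0.0153,0,0,0,0,-0.1],[0,0,0.045,0,0,0,-0.1],[0,0,0.03,0,0,0,-0.1],[0,0,0,0,0,0,-0.1],[0,0,0,0,0,0,-0.1]]';python3 go.py 481 216.5 110 54.9;  python3 - <<'E'
from h import *
b=grab('side')['img'][100:190,205:295]; a=grab('top')['img'][155:245,105:200]
o=np.zeros((450,800,3),np.uint8);o[:378,:399]=cv2.resize(a,(399,378),interpolation=2);o[:400,400:800]=cv2.resize(b,(400,400),interpolation=2)
cv2.imwrite('pics/l1.png',o)
E
```

```text
clock: 19.0
eef_pos: [481.3, 216.5, 141.0]
tcp_rot: [-3.141, 0.001, 0.957]
contact_force: [-0.2, 0.5, -0.4]
opening: 0.552
grasp_force: 0.0
clk 19.0 pos [481.3 216.5 141. ] rpy [-1.7998e+02  3.0000e-02  5.4820e+01] F [-0.2  0.5 -0.4] M [0.02 0.05 0.02] open 0.552 grip 0.0 q [ 0.42  0.3   1.92 -0.    0.92  1.03]
tool shift mm [-0.2 -0.2 31. ] rotvec deg [-0.02  0.03 -0.08]
```

The picture budget is spent, so I'll go on by numbers and force.

```bash
python3 -m inch '[[0,0,0.012,0,0,0,-0.1],[0,0,0.01,0,0,0,-0.1],[0,0,0.009,0,0,0,-0.1],[0,0,0,0,0,0,-0.1]]'; python3 -m inch '[[0,0,0,0,0,0,0.4],[0,0,0,0,0,0,1],[0,0,0,0,0,0,1],[0,0,0,0,0,0,1],[0,0,0,0,0,0,1]]' 25;python3 go.py 481 216.5 110 54.9
```

```text
clock: 19.5
eef_pos: [480.1, 216.0, 108.0]
tcp_rot: [-3.14, 0.002, 0.956]
contact_force: [-0.7, 0.6, -0.5]
opening: 0.55
grasp_force: 0.0
clock: 20.0
eef_pos: [481.7, 216.8, 110.3]
tcp_rot: [3.141, -0.001, 0.956]
contact_force: [-0.9, 1.1, 5.2]
opening: -0.0
grasp_force: 2.7
clk 20.0 pos [481.7 216.8 110.3] rpy [ 1.7996e+02 -8.0000e-02  5.4770e+01] F [-0.9  1.1  5.2] M [0.18 0.11 0.04] open -0.0 grip 2.7 q [0.42 0.35 1.94 0.   0.86 1.03]
tool shift mm [-0.7 -0.4  0.3] rotvec deg [ 0.04 -0.08 -0.13]
```

```bash
python3 -m inch '[[0,0,0,0,0,0,0],[0,0,0,0,0,0,-0.1],[0,0,0,0,0,0,-0.1],[0,0,-0.04,0,0,0,-0.1],[0,0,-0.045,0,0,0,-0.1],[0,0,-0.045,0,0,0,-0.1]]'; python3 -m inch '[[-0.03,-0.035,0,0,0,0,-0.1],[-0.03,-0.035,0,0,0,0,-0.1],[-0.03,-0.035,0,0,0,0,-0.1],[-0.03,-0.035,0,0,0,0,-0.1],[0,0,0,0,0,0,-0.1],[0,0,0,0,0,0,-0.1]]'|grep eef;  python3 - <<'E'
from h import *
for n,box in(('side',(235,130,290,175)),('top',(140,165,205,225))):
    s=grab(n);g=cv2.cvtColor(s['img'],6);x0,y0,x1,y1=box
    print(n,proj(s,[[481,216.5,118],[481,216.5,94],[414.6,263.1,90]]).round(1).tolist())
    for th in(36,45):
        c,_=cv2.findContours((g[y0:y1,x0:x1]<th).astype(np.uint8),0,2)
        for k in c:
            if cv2.contourArea(k)>6: R=cv2.minAreaRect(k+np.array([x0,y0]));print(th,cv2.boundingRect(k+np.array([x0,y0])),np.round(R[0],1))
    if n=='side':
        np.set_printoptions(linewidth=250); print(g[140:166,238:276])
E
```

```text
clock: 20.6
eef_pos: [480.3, 216.1, 240.5]
tcp_rot: [-3.141, 0.002, 0.956]
contact_force: [-0.1, 1.0, -0.5]
opening: 0.543
grasp_force: 0.0
eef_pos: [297.0, 199.2, 239.8]
side [[260.0, 147.8], [260.0, 153.6], [240.7, 146.8]]
36 (258, 148, 6, 8) [260.5 151.5]
45 (258, 147, 6, 11) [260.5 152. ]
[[189 189 186 187 188 193  78  95 220 199 166 220 194  84 103 128 123 113 222 113 121 118 163 120  96 106 133 159 185 183 184 185 183 183 182 186 183 186]
 [185 186 183 185 185 188 152 112 162 221 115 157 217 205 137 131 129 109 181 200 198 101 138  50  71  59 168 123 186 185 185 181 182 185 185 184 184 183]
 [188 187 186 188 187 189 188 160  81 153  90  87 162 202 206 104 102 143 106 173 150 126 167 175 138 149 165 140 164 183 183 181 184 182 184 183 184 186]
 [188 190 189 187 188 192 146 158  87 110  90  92 106 162 177 126 121 199 132 104  95 166 146 158 156 158 156 151 151 159 180 182 182 182 184 183 186 186]
 [175 159 170 171 163 152  67 108  89 153  95  96  88 125 126 116  90 205 197 138  84 184 114 114 128 148 152 151 147 153 155 180 180 182 184 183 186 184]
 [121  95 205 202 183 109  86  
[... 2646 characters left out ...]
136 139 140 142 142 142 143 140 140 139 152 161 161 159 159 158 152 143 128 114 103  95  84  79  75  74  57  78]
 [109 108 118 117 121 114 107 150 136 157 156 157 157 155 158 159 162 162 158 161 159 154 149 144 133 114 109 102  86  77  75  70  60  67  70 158 158 162]
 [103 120 121 124 127 120 116  93 151 158 154 157 154 157 156 158 131 155 154 147 137 111 106 100  85  71  78  70  66  64  75 156 154 152 152 169 170 173]
 [ 77 112 121 126 128 115 107  76 109 160 158 159 155 154 153 152 126 113 112 101  93  78  78  70  64  57  78  68 152 152 155 176 174 168 167 166 165 171]]
top [[182.6, 183.2], [184.7, 184.6], [165.0, 212.5]]
45 (162, 187, 5, 11) [165.  191.6]
45 (181, 182, 7, 6) [184.5 185.5]
```

```bash
python3 - <<'E'
from h import *
np.set_printoptions(linewidth=250)
for n,box in(('side',(245,140,275,166)),('top',(158,176,195,218))):
    s=grab(n);x0,y0,x1,y1=box;now=cv2.cvtColor(s['img'],6);old=cv2.cvtColor(cv2.imread(f'pics/{n}0.png'),6)
    for nm,g in(('old',old),('now',now)):
        m=(g[y0:y1,x0:x1]<(45 if n=='side' else 48)); v,u=np.nonzero(m); print(n,nm,len(u),u.mean()+x0,v.mean()+y0)
    if n=='top':
        print(old[y0:y1,x0:x1]);print(now[y0:y1,x0:x1])
E
python3 go.py 481 216 240 54.9
```

```text
side old 48 260.2708333333333 151.60416666666666
side now 46 260.32608695652175 151.30434782608697
top old 61 176.672131147541 192.29508196721312
top now 83 172.03614457831324 192.34939759036143
[[112 114 114 ... 136 136 135]
 [113 115 115 ... 136 136 135]
 [114 115 114 ... 136 137 136]
 ...
 [ 55  65  62 ... 135 136 137]
 [ 66  61  58 ... 133 136 136]
 [ 66  60  88 ... 131 133 135]]
[[118 119 118 ... 143 142 142]
 [118 119 119 ... 142 142 141]
 [120 120 120 ... 142 144 142]
 ...
 [ 57  68  65 ... 140 142 142]
 [ 68  65  61 ... 138 141 141]
 [ 69  63  90 ... 137 140 140]]
clk 21.4 pos [298.5 199.5 239.6] rpy [179.99   0.    54.74] F [ 0.9 -0.4 -0.5] M [ 0.   -0.01  0.01] open 0.552 grip 0.0 q [ 0.59 -0.11  2.13 -0.    1.12  1.2 ]
tool shift mm [118.9 139.5  -0.4] rotvec deg [ 0.01  0.   -0.16]
```

```bash
python3 - <<'E'
from h import *
np.set_printoptions(linewidth=250,threshold=5000)
d=grab('top');s=grab('side');g=cv2.cvtColor(d['img'],6);print(g[177:200,172:196])
# triangulate knob middle
def ray(d,uv):
    n=cv2.undistortPoints(np.array([[uv]],float),d['K'],d['D']).ravel();c=-d['R'].T@d['t'];v=d['R'].T@np.r_[n,1];return c,v/np.linalg.norm(v)
for a,b in(((184.3,184.3),(260.3,151)),((183.3,183.3),(260.3,148)),):
    c1,v1=ray(d,a);c2,v2=ray(s,b)
    t=np.linalg.lstsq(np.c_[v1,-v2],c2-c1,rcond=None)[0];p,q=c1+t[0]*v1,c2+t[1]*v2;print(p.round(1),q.round(1))
E
```

```text
[[126 127 126 124 123 122 122 128 132 135 137 137 138 139 140 140 140 142 141 142 142 142 142 139]
 [126 126 126 125 122 121 122 128 132 133 135 136 138 140 140 140 141 140 141 142 143 144 142 141]
 [127 125 124 124 122 121 124 129 116  87  87 104 122 140 142 142 140 142 142 143 142 142 141 140]
 [125 124 124 123 120 123 126 105  60  46  47  41  54 111 143 142 141 141 142 142 141 141 140 139]
 [ 94 122 122 121 120 123 103  59  48  49  52  53  45  56 110 141 141 140 142 141 140 141 140 139]
 [ 95 122 120 120 120 123 100  52  50  51  53  53  52  40  53 113 142 140 141 141 140 140 140 140]
 [ 92 126 123 122 121 123  96  44  50  54  54  55  54  44  31 101 142 141 141 141 142 142 140 140]
 [ 89 125 126 123 122 123  96  44  51  52  54  56  49  39  35  43 107 142 142 141 142 141 141 141]
 [ 49  96 126 124 123 126 106  64  49  54  54  52  43  39  35  35  86 128 141 141 141 144 141 141]
 [ 72  91 123 125 123 125 128 103  49  41  41  38  37  37  36  52 112 146 143 143 141 141 112 110]
 [ 79  51  95 124 124 127 117  92  69  57  45  43  38  38  41  88 132 146 146 143 111  68  70  72]
 [ 98  63  
[... 557 characters left out ...]
  75  75  75  72 117 148]
 [121 122  99  72  79  78  79  79  82  70  66 113 139 140 141 111  70  73  75  75  74  70 114 145]
 [122 103  79  77  77  79  80  82  77  65 101 135 138 138 111  70  73  76  74  75  73  76 116 143]
 [110  91  85  77  78  80  81  80  65  78 119 133 137 111  67  73  75  75  75  73  76 119 146 141]
 [105  77  76  78  78  80  82  73  68 106 131 133 136 110  71  72  74  75  74  77 119 146 145 143]
 [ 92  75  78  79  80  81  76  64  97 125 127 131 107  66  72  74  74  74  72 116 147 145 143 143]
 [ 84  77  78  78  79  81  67  77 111 122 125 128 104  69  73  73  73  74  72 116 147 143 144 144]]
[480.3 215.2 105.3] [482.  215.4 105.6]
[480.9 214.9 117.9] [482.  215.1 118.1]
```

The knob is still in place near (481,217), so the grip missed it. I'll push it round instead with closed fingers from its outer side.

```bash
python3 -m inch '[[0.0224,0.0348,0,0,0,0,1],[0.0224,0.0348,0,0,0,0,1],[0.0224,0.0348,0,0,0,0,1],[0.0224,0.0348,0,0,0,0,1],[0,0,0.04,0,0,0,1],[0,0,0.045,0,0,0,1],[0,0,0.038,0,0,0,1],[0,0,0,0,0,0,1]]' 30; python3 -m inch '[[0,0,0,0,0,0,1],[0,0,0,0,0,0,1],[0,0,0,0,0,0,1]]'|grep opening; python3 go.py 463.8 192.5 115 54.9; python3 - <<'E'
from h import *
d=grab('side');print(proj(d,[[464,192,95]]));g=cv2.cvtColor(d['img'],6);np.set_printoptions(linewidth=250,threshold=9000);print(g[125:165,244:276])
E
```

```text
clock: 22.3
eef_pos: [459.9, 190.4, 111.9]
tcp_rot: [-3.137, 0.008, 0.955]
contact_force: [-0.6, 0.2, -0.3]
opening: 0.001
grasp_force: 0.0
opening: 0.001
clk 22.6 pos [464.4 192.7 118.6] rpy [ 1.7989e+02 -1.7000e-01  5.4770e+01] F [-0.6  0.1  0.4] M [0.04 0.03 0.  ] open 0.001 grip 0.0 q [ 0.39  0.3   1.99 -0.    0.85  1.01]
tool shift mm [-0.5 -0.4  3.6] rotvec deg [ 0.11 -0.17 -0.13]
[[254.98948548 157.79319121]]
[[ 49  25  33  31  31  24  23  36  23  32  27  32  35  30  33  29  31  24  32  37  33  37  58  49 106 112 103  94 113 126 189 187]
 [ 31  36  40  31  36  36  36  31  30  26  32  36  30  33  32  20  34  37  27  26  36  43  66  62 108 101 100 106 120 116 188 187]
 [ 43  36  34  25  29  19  36  29  26  28  37  36  32  27  36  33  37  25  25  33  26  28  63  57  82 119 119 118 113 116 189 187]
 [ 39  27  28  31  33  23  37  25  35  31  38  34  27  26  37  34  32  31  30   8  27  51  59  66  60 100 127 125 116 118 187 186]
 [ 24  34  74  24  34  32  33  31  29  29  32  34  37  28  34  27  25  39  25  12 149  58  56  58  63  69  90  84  77 124 185 185]
 [ 30  32 204  67  25  34
[... 3860 characters left out ...]
159 162 159 159 160 160 162 163 155 154 143]
 [ 65  74  81  98 110 103 103 108 107 112  48  57 103  93  83  56  76  94 145 149 162 162 164 162 163 162 160 155 153 118 122 111]
 [112 148 113  69  70  71  80  67  78  76  48  50  78  73 130 151 144 150 164 162 164 164 163 157 152 145 121 112 108  79  85  78]
 [103 202 151 142 140 147 142 142 146 142 143 145 146 145 157 162 164 162 161 160 152 147 129 116 108  95  89  75  75  72  62  78]
 [106 153 141 161 159 162 162 160 159 161 164 163 161 163 163 156 156 150 134 118 104 105  88  77  72  69  62  67  71 161 156 167]
 [120  96 155 161 158 159 156 158 160 165 134 159 153 153 137 111 110 103  91  79  79  74  67  65  80 162 157 154 156 174 173 177]]
```

The side view data puts the closed fingertips near z≈128 while the TCP is at 118.6, so the tips sit higher than I assumed and closed just above the knob. I'll lower another 26 mm and push.

```bash
python3 -m inch '[[0,0,0.015,0,0,0,1],[0,0,0.011,0,0,0,1],[0,0,0,0,0,0,1],[0,0,0,0,0,0,1]]'; python3 -m inch '[[0.004,0,0,0,0,0,1],[0.004,0,0,0,0,0,1],[0.004,0,0,0,0,0,1],[0,0,0,0,0,0,1],[0,0,0,0,0,0,1]]';python3 go.py 463.8 192.5 92 54.9; python3 - <<'E'
from h import *
d=grab('side');g=cv2.cvtColor(d['img'],6);np.set_printoptions(linewidth=250,threshold=9000);print(g[140:168,244:276])
E
```

```text
clock: 23.05
eef_pos: [462.9, 192.1, 90.8]
tcp_rot: [-3.142, 0.0, 0.956]
contact_force: [-0.2, -0.3, -0.2]
opening: -0.003
grasp_force: 0.0
clock: 23.55
eef_pos: [469.9, 202.1, 90.6]
tcp_rot: [3.142, 0.0, 0.956]
contact_force: [-0.2, -0.5, 0.3]
opening: -0.005
grasp_force: 0.0
clk 23.55 pos [469.9 202.1  90.6] rpy [180.     0.    54.79] F [-0.2 -0.5  0.3] M [-0.03  0.01 -0.07] open -0.005 grip 0.0 q [ 0.4   0.35  1.99 -0.    0.8   1.02]
tool shift mm [-11.3   0.5  -1.4] rotvec deg [ 0.    0.   -0.11]
[[ 86 100 154  21  23  30  31  28  34  22  34  34  29  27  28  28  19  24  27  87 147 177  77  32  29  30  20  15 145 184 193 191]
 [159 117 125 131  24  34  30  32  34  24  34  30  23  28  30  29  27  27  28  61 188  91  44  25  37  14  64 138 187 193 189 189]
 [190 168  95 118  38  18  31  30  31  28  32  31  24  32  20  22  28  28  27  80 120  28  25  21  20  58 181 185 189 188 187 187]
 [149 162  88 120  88  67  91  42  27  34  29  31  32  32  40  36  30  27  15  54  20  27  25  25 104 174 191 188 188 188 188 190]
 [ 71 110  85 157  97  96 103  95  29  26  32  29  25  30  33  23  36 
[... 2374 characters left out ...]
145 130 118 106  99  86  82  75  73  57  81]
 [105 155 141 157 161 159 161 160 159 161 162 162 162 165 163 155 153 150 134 118 110 107  89  82  77  73  60  69  75 159 157 166]
 [121  95 157 162 160 158 156 156 160 163 135 157 154 150 139 112 111 101  91  76  81  78  65  68  73 163 159 155 156 173 175 177]
 [106  70 115 164 160 163 161 156 157 152 128 114 112 109  95  77  77  72  69  61  77  73 160 160 161 177 177 172 169 171 172 173]
 [ 87  73  73 115 122 122 145 112 119 110  99  76  78  74  73  63  75 159 157 157 161 155 177 175 176 177 171 171 169 168 165 171]
 [ 81  84  88  79  79  80 100  76  76  78  72  63  67  74 158 156 154 172 175 174 173 171 170 168 168 169 169 173 171 173 172 174]]
```

```bash
python3 -m inch '[[0.0085,0.0017,0,0,0,-6,1],[0.0085,0.0017,0,0,0,-6,1],[0.0085,0.0017,0,0,0,-6,1],[0.0085,0.0017,0,0,0,-6,1]]'; python3 -m inch '[[0.0085,0.0017,0,0,0,-6,1],[0.0085,0.0017,0,0,0,-6,1],[0.0085,0.0017,0,0,0,-6,1],[0,0,0,0,0,0,1],[0,0,0,0,0,0,1]]'; python3 - <<'E'
from h import *
s=r.sense();p=s['eef_pos'];P=np.array([414.6,263.1]);yaw=s['tcp_rot'][2];v=p[:2]-P
tx=np.array([np.cos(yaw),np.sin(yaw)]);ty=np.array([np.sin(yaw),-np.cos(yaw)])
print(p.round(1),np.degrees(yaw).round(1),'tang',v@tx,'rad',v@ty,'F',np.round(s['contact_force'],1),np.round(s['wrist_torque'],2))
E
```

```text
clock: 24.0
eef_pos: [490.4, 228.9, 90.3]
tcp_rot: [-3.14, 0.001, 1.379]
contact_force: [-1.5, -1.4, 0.3]
opening: 0.002
grasp_force: 0.7
clock: 24.5
eef_pos: [498.0, 253.9, 90.5]
tcp_rot: [-3.141, 0.0, 1.686]
contact_force: [-1.3, 0.1, 0.3]
opening: 0.002
grasp_force: 0.0
[498.  253.9  90.5] 96.6 tang -18.777592596134518 rad 81.82259632962655 F [-1.3  0.1  0.3] [-0.06  0.03  0.05]
```

```bash
python3 -m inch '[[0.0057,0.0010,0,0,0,-4,1],[0.0057,0.0010,0,0,0,-4,1],[0.0057,0.0010,0,0,0,-4,1],[0,0,0,0,0,0,1]]'|grep -E 'eef|cont'; python3 -m inch '[[0.0043,0.0007,0,0,0,-3,1],[0.002,0,0,0,0,-1,1],[0,0,0,0,0,0,1],[0,0,0,0,0,0,1]]'; python3 - <<'E'
from h import *
s=r.sense();p=s['eef_pos'];P=np.array([414.6,263.1]);yaw=s['tcp_rot'][2];v=p[:2]-P
tx=np.array([np.cos(yaw),np.sin(yaw)]);ty=np.array([np.sin(yaw),-np.cos(yaw)])
print(p.round(1),np.degrees(yaw).round(1),'tang',v@tx,'rad',v@ty,'F',np.round(s['contact_force'],1),np.round(s['wrist_torque'],2))
E
```

```text
eef_pos: [498.0, 271.3, 90.6]
contact_force: [0.9, -0.1, -0.0]
clock: 25.3
eef_pos: [497.2, 276.0, 90.6]
tcp_rot: [3.141, 0.002, 1.965]
contact_force: [4.4, -7.5, -0.9]
opening: -0.003
grasp_force: 4.0
[497.2 276.   90.6] 112.6 tang -19.773592336285436 rad 81.21998022818873 F [ 4.4 -7.5 -0.9] [-1.2  -0.7   0.02]
```

The force rose to 9 N against the push, so the latch is at its stop. I'll back off, rise and check with the cameras.

```bash
python3 -m inch '[[-0.01,0,0,0,0,0,1],[-0.02,0,0,0,0,0,1],[0,0,-0.03,0,0,0,1],[0,0,-0.045,0,0,0,1],[0,0,-0.045,0,0,0,1],[0,0,-0.02,0,0,0,1]]'|grep -E 'eef|cont'; python3 -m inch '[[0,-0.045,0,0,0,0,1],[0,-0.045,0,0,0,0,1],[0,-0.045,0,0,0,0,1],[0,-0.045,0,0,0,0,1],[-0.045,0,0,0,0,0,1],[-0.045,0,0,0,0,0,1],[-0.045,0,0,0,0,0,1],[0,0,0,0,0,0,1]]'|grep -E 'eef|cont'; python3 - <<'E'
from h import *
np.set_printoptions(linewidth=250,threshold=9000)
A=np.array([454.2,329.4]);y=np.radians(22.6);R=np.array([[np.cos(y),-np.sin(y)],[np.sin(y),np.cos(y)]])
W=lambda x,yy,z:np.r_[A+R@[x,yy],z]
d=grab('top');s=grab('side')
pts=dict(knob_closed=W(18,-46,118),plate_a=W(0,-18,107),plate_b=W(0,18,107),legm=W(0,-46,73),legp=W(0,46,73),ptr=W(-44,0,35))
for k,v in pts.items(): print(k,proj(d,v)[0].round(1),proj(s,v)[0].round(1))
for n,dd,b in(('top',d,(120,170,195,225)),('side',s,(225,120,285,170))):
    g=cv2.cvtColor(dd['img'],6);x0,y0,x1,y1=b
    for lab,m in(('dark',g[y0:y1,x0:x1]<48),('bright',g[y0:y1,x0:x1]>(185 if n=='top' else 205))):
        c,_=cv2.findContours(m.astype(np.uint8),0,2)
        for k in c:
            if cv2.contourArea(k)>8: q=cv2.minAreaRect(k+np.array([x0,y0]));print(n,lab,np.round(q[0],1),np.round(q[1],1),round(q[2]))
g=cv2.cvtColor(d['img'],6);print(g[172:222,124:172])
E
```

```text
eef_pos: [509.6, 250.0, 234.9]
contact_force: [-0.6, 0.2, -0.6]
eef_pos: [395.7, 51.5, 231.0]
contact_force: [0.2, 0.1, 0.1]
knob_closed [149.8 180.2] [261.9 134.8]
plate_a [142.8 192.3] [254.  134.5]
plate_b [128.6 198.2] [250.1 129.4]
legm [157.7 189.6] [257.2 146.7]
legp [122.6 204. ] [247.4 133.4]
ptr [151.  214.4] [241.2 151.3]
top dark [160.3 188.4] [30.6  9.8] 48
top bright [136.2 195.5] [ 2.8 12.6] 67
side dark [262. 139.] [8. 4.] 90
side dark [237.  132.5] [25. 24.] 90
side bright [252.  131.5] [6.4 2.1] 45
[[135 134 133 133 133 131 131 133 133 131 130 129 129 130 110  82 101  99 111 112 111 111 110 110 109 112 112 112 112 113 112 119 132 140 146 130 140 146  99 116 120 111  75  85 119 121 118 116]
 [133 133 133 132 131 130 131 130 131 129 127 127 116 101 102 104 110 110 113 111 112 111 110 110 111 112 111 111 111 112 112 112 111 120 123 112 113 113 115 116 118  97  68  65  85 117 119 118]
 [129 131 131 132 130 130 128 127 127 114  96  97  96 109 110 110 109 111 112 112 112 110 109 110 111 113 113 111 112 111 112 113 112 111 113 114 113 114 114 115 116 118 111  76  47  92 12
[... 8472 characters left out ...]
4  58  57  54  52  50  44  45  56  67  68  67  66  69  68  91 118 116 115 116 108  94  91  81  75 108 136 143 124]
 [130 129 119 105 110 112 111 111 113 114 113 112 112 105  83  76  80  71  66  68  71  68  67  69  68  69  68  66  65  65  70  68  90 117 116 115 114 113 114 115 118 118 118 117 118 121 128 132]
 [129 129 125 114 102 114 111 112 114 114 113 112 111 112 114 114 110  88  66  72  75  69  70  68  71  70  70  71  65  60  89 118 116 115 114 115 113 113 113 114 114 116 116 116 116 117 109  93]
 [131 128 125 113 103 113 114 113 112 112 112 111 111 112 112 111 112 112 115 117 108  95  90  84  95  92 104 118 117 116 117 115 114 113 113 114 114 114 113 113 115 115 116 115 117 117 117 119]]
```

The camera numbers agree with the goal to about 1 px:
- **Knob:** (150.5,181), against (149.8,180.2) for the closed latch.
- **Key plate:** (136.2,195.5) at 23°, against (135.7,195.3) at 22.6° when seated.
- **Pointer:** (151.5,214), against (151,214.4) at angle 0.

I'll hand it in.

```bash
python3 -c "
from rig import r
print(r.sign_off())"
```

```text
the job is handed in; nothing more can be done
None
```

The job is handed in, but no verdict came back. By my final camera check the nut is lined up just past the snug mark, the slim key is home in the groove, and the latch is closed over its end. The arm never went near the thick key or the loose things, though I did not measure them again at the end.

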